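# Clamp up a beak block at the prop table

## Robot

A 6-joint arm with a two-finger parallel gripper is mounted at the origin on the work surface. World frame = base frame: x ahead of the robot, y to its left, z up, the work surface at z = 0. Lengths are in mm, angles in rad, forces in N, time in s.
With the tool pointing down it reaches from about 275 to 825 mm from the base axis. Payload 4.9 kg.
Tool frame: the origin (TCP) lies at the very end of the fingers, on their centre line; the grasp point (between the pads) lies 19 mm behind it; z points along the fingers, y is the line along which they close (so a half turn about z gives the same grasp; the last joint's range is limited). The gripper opens to 85 mm and grips with 20 to 120 N. Pads are 22 mm wide; open, the fingers measure 114 mm over their backs; the gripper's body (76 mm by 85 mm) begins 54 mm behind the grasp point. The pads swing forward as they close: fully open they stand 13 mm farther back than shut.
Start: joints at [-1.263, 0.326, -0.193, 1.052, 0, 1.437], TCP at [235.176, -497.203, 205.681] pointing down, gripper open.
Joint ranges: [-2.65, 2.65], [-0.97, 1.79], [-1.3, 1.35], [-1.93, 2.1], [-1.47, 1.37], [-3.14, 3.14]. Speed limits (rad/s): [2.57, 2.57, 3.14, 3.14, 3.14, 3.14].

## Interface

Orientations are given as [roll, pitch, yaw] about the fixed x, y, z axes, in that order (R = Rz(yaw) Ry(pitch) Rx(roll)).
In Python, from bench import bot, solve_ik, imaging gives the robot as it stands. Calls block until the motion is done:
- bot.move_ptp(position, orientation): joint-space move of the TCP to a pose.
- bot.movel(position, rot=None, max_speed=150, threshold=None): straight line of the TCP; rot=None keeps the orientation; max_speed is the mean speed in mm/s. With threshold (N) it stops when the force on the tool has changed by that much, and returns True; else False.
- bot.move_j(angles): joint-space move.
- bot.grip(opening, effort=None): opening from 0.0 (shut) to 1.0 (fully open); effort is the grip in N (None keeps the last); returns when the fingers have stopped.
- bot.dwell(seconds).
- solve_ik(position, orientation): joint angles nearest the present ones, or None.
- bot.get_state(): the state.
- imaging.capture(name): name is "scene" or "top" or "wrist"; returns the picture (384x512x3 uint8, blue, green, red); there is no depth.
- imaging.camera_model(name): a dict with "K" (3x3 intrinsics, pixels), "position" and "rotation" of the camera in the world. Camera axes: x right, y up, looking along -z (the intrinsics and any distortion apply to the point x, -y, -z); pixel columns grow to the right and rows downward; lengths in mm; the calibration is good to about 2 mm. A picture is of the moment at which its call begins: read the wrist's pose just before it. camera_model takes no time and is no camera call; for the wrist camera it gives the pose at the moment of the call.
A pose or a line that the arm cannot do raises bot.IKError and nothing moves.
- bot.sign_off(): hands the job in; it is judged then, once.
The state is a dict: "t": time; "qpos": joint angles; "joint_velocities": joint speeds; "effort": joint torques, N m; "tcp_pos": TCP position; "orientation": TCP orientation; "contact_force": force on the tool from outside, world axes, zero at the start; "wrist_torque": the same for the moment, N m; "opening": opening from 0.0 (shut) to 1.0 (fully open); "gripper_force": force on a finger pad.
Only numpy, scipy, OpenCV 4.12 (cv2) and the standard library are available. Lean on these libraries where they do the work, as an engineer would, in place of code of your own. Each camera call takes 0.05 s, during which the arm holds its last target. There are 200 camera calls.

## Task

Wind the vise open, take out the glued block and put it in the wire basket. Then lay every loose stick from the plywood board on the vise's bed, side by side across the jaws with their ends in line and overhanging both sides of the jaws alike, and crank the jaw up until the whole row is held snugly; go gently, only until the crank stiffens, so that the wood is not crushed. Leave the bottles and the mallet alone.

Things in the scene. Friction and masses are not known exactly. Their poses are not given: they have to be found in the camera images.
- vise: small grey machine vise bolted to the table. Origin: centre of the underside of its base, on the table. +x runs level along the screw from the crank end to the fixed jaw, +y across the jaws, +z up. Round base 100 mm wide, 16 mm high; above it the body, 46 mm wide (y), x from -70 to 73 mm; its flat top, the bed, is 60 mm above the table
- fixed_jaw (a point): middle of the lower edge of the fixed jaw's pressing face, on the bed, at x = 55, y = 0, z = 60 mm in the vise's frame. The jaw is 46 mm wide and 24 mm high. Work lies on the bed between this face and the moving jaw, on the -x side of this point. At the other end of the bed a 26 mm high nut bracket stands at x = -70 to -60 mm
- jaw: moving jaw, 46 mm wide, 24 mm high, 20 mm thick with its 7 mm rubber facing, which gives 1 mm per 40 N (5 mm at most). Slides on the bed along the vise's x. Origin: middle of the lower edge of the facing, on the bed; axes as the vise's. Gap between the jaws = 55 mm minus this origin's x in the vise's frame, 0 to 94 mm. The 11 mm screw and the crank travel along with the jaw
- crank (a joint): crank angle about the vise's +x, rad, over many turns; grows clockwise seen from the crank end, which closes the vise 10 mm a turn. At 0 the crank points up and the gap is 30.2 mm. Axis 72 mm above the table; in the vise's frame the knob is at y = -40 sin q, z = 72 + 40 cos q mm. Stays where left. Takes about 4 N at the knob running free, 4 N more per 100 N of clamping
- handle (a point): middle of the crank's grip knob: black cylinder, 16 mm in diameter, 44 mm long, parallel to the screw, free to spin on the crank. This point is 24 mm out from the crank arm, 168 mm behind the moving jaw's pressing face (towards -x), 40 mm off the crank axis (hub 16 mm thick)
- block: the glued block: two square sticks joined side by side, 30 (its x) by 60 (its y) by 15 mm (its z), 28 g, hard wood, origin at its centre. At the start it lies on the bed at the fixed jaw, its 60 mm side across the jaws and overhanging them; the moving jaw is up to 5 mm slack of it
- stick1: loose square hardwood stick 15 x 60 x 15 mm, long side along its y, 14 g, origin at its centre; at the start it lies on the plywood board. From start to start 3 to 5 of the five are there. A clamped row of n sticks is n x 15 mm wide
- stick2: a stick like stick1
- stick3: a stick like stick1
- stick4: a stick like stick1
- stick5: a stick like stick1
- board: plywood offcut lying on the table, fixed, 270 mm (x) by 130 mm (y), 6 mm thick, origin at the middle of its underside; the sticks lie on it
- basket: shallow wire basket, fixed on the table, 220 mm (x) by 150 mm (y), 50 mm high, origin at the middle of its underside, floor (paper-lined) 4 mm above the table
- bottle1: empty clear glass bottle, 66 mm in diameter, 220 mm high, origin at the middle of its foot; a bystander
- bottle2: another such bottle; a bystander
- mallet: wooden mallet lying on the table, 270 mm long, head 55 x 100 x 70 mm; origin on the handle's axis, 35 mm above the table; a bystander
There are look-alikes about, which are no part of the job. What is shaped like the stick4 but black or white is not meant.

How it is judged:
By the outcome, as a careful person would: the job done as asked, in the order asked, and still so for the second after the job is handed in, with the robot touching nothing.
Of stick1, stick2, stick3, stick4, stick5 only 3 to 5 are there at a start; the rules pass over those that are not, and their reading is None.
At some moment in a run one of stick1, stick2, stick3, stick4, stick5 may be knocked a few centimetres aside while the robot is not near it.
Once in a run the grip may slacken for a moment while it holds something.
It also fails if it takes over 210 s, if anything falls off the work surface, if the arm or the gripper's body presses on something with over 40 N, if the wrist force passes 120 N, or if a joint passes its speed limit or range.

## Working session

There is one attempt and no reset: what is moved stays moved. The work goes in short steps, each a Python script; the robot and the scene stay as the last script left them, time stands still between calls to the robot, and variables do not carry over. Pictures are saved under pics/ and viewed, at most 14 in all, crops included, and the job is handed in when it is done.

```bash
ls; mkdir -p pics; python3 - <<'E'
from bench import bot, solve_ik, imaging
import cv2
for n in ("scene","top"):
    im=imaging.capture(n); cv2.imwrite(f"pics/{n}0.png",im)
    c=imaging.camera_model(n); print(n,c)
im=imaging.capture("wrist"); cv2.imwrite("pics/w0.png",im); print(imaging.camera_model("wrist"))
print(bot.get_state())
E
```

```text
pics
scene {'K': array([[480.13098136,   0.        , 258.18014787],
       [  0.        , 480.13098136, 196.11275368],
       [  0.        ,   0.        ,   1.        ]]), 'position': array([1605.77139991,  320.65075112,  836.80790661]), 'rotation': array([ 0.96724438, -0.00193274,  1.8197084 ])}
top {'K': array([[374.36177322,   0.        , 253.59997787],
       [  0.        , 374.36177322, 200.27541825],
       [  0.        ,   0.        ,   1.        ]]), 'position': array([ 379.40611406,   74.23914169, 1123.07942469]), 'rotation': array([ 1.93904515e-01,  1.31334781e-03, -1.56433640e+00])}
{'K': array([[309.76048489,   0.        , 255.47609203],
       [  0.        , 309.76048489, 197.17028152],
       [  0.        ,   0.        ,   1.        ]]), 'position': array([ 300.55687169, -464.52275068,  373.44425674]), 'rotation': array([-0.28864452,  0.00148538, -1.1295969 ])}
{'t': 0.15, 'qpos': array([-1.26319630e+00,  3.26805170e-01, -1.93376879e-01,  1.05200763e+00,
        2.85406207e-05,  1.43661094e+00]), 'joint_velocities': array([ 0.00102684, -0.00154951,  0.00203819,  0.00119501,  0.00069191,
       -0.00035479]), 'effort': array([ 5.06038305e-04, -4.43704212e+01,  2.62664473e+01,  1.03985594e-02,
       -7.16175236e-05,  6.11408439e-06]), 'tcp_pos': array([ 235.02999398, -496.70673631,  205.05595497]), 'orientation': array([-3.14021565e+00, -2.14690653e-04,  4.41785254e-01]), 'contact_force': array([ 0.55777657, -0.02973319, -0.21512619]), 'wrist_torque': array([0.06605356, 0.01255223, 0.00305664]), 'gripper_force': 0.0, 'opening': 0.9985143091888692}
```

View pics/top0.png

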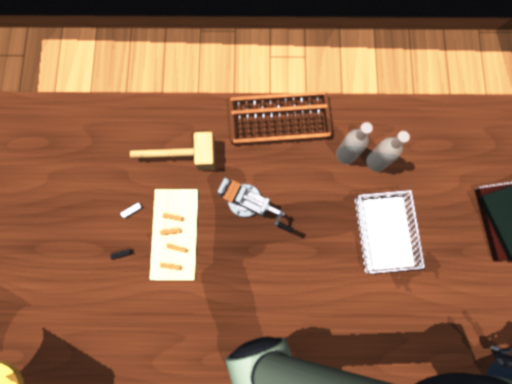

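View pics/scene0.png

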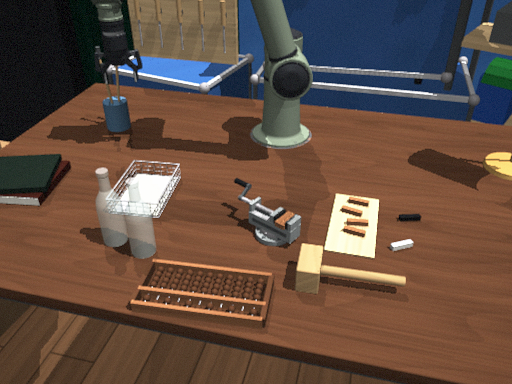

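```bash
cat > h.py <<'E'
import numpy as np, cv2
from scipy.spatial.transform import Rotation as Rn
from bench import bot, solve_ik, imaging
def ray(cm,uv):
    K=cm["K"];R=Rn.from_euler("xyz",cm["rotation"]).as_matrix()
    d=np.array([(uv[0]-K[0,2])/K[0,0],-(uv[1]-K[1,2])/K[1,1],-1.])
    return np.array(cm["position"]),R@d
def px2w(cm,uv,z):
    o,d=ray(cm,uv); return o+d*(z-o[2])/d[2]
def w2px(cm,p):
    K=cm["K"];R=Rn.from_euler("xyz",cm["rotation"]).as_matrix()
    q=R.T@(np.array(p,float)-cm["position"]); return np.array([K[0,2]-K[0,0]*q[0]/q[2],K[1,2]+K[1,1]*q[1]/q[2]])
def tri(c1,u1,c2,u2):
    (o1,d1),(o2,d2)=ray(c1,u1),ray(c2,u2)
    s=np.linalg.lstsq(np.c_[d1,-d2],o2-o1,rcond=None)[0]
    return (o1+s[0]*d1+o2+s[1]*d2)/2, np.linalg.norm(o1+s[0]*d1-o2-s[1]*d2)
def wrist(fn=None):
    cm=imaging.camera_model("wrist"); im=imaging.capture("wrist")
    if fn: cv2.imwrite("pics/"+fn,im)
    return cm,im
E
python3 - <<'E'
from h import *
t=imaging.camera_model("top"); s=imaging.camera_model("scene")
np.set_printoptions(precision=1,suppress=True)
P=lambda uv,z:px2w(t,uv,z)
print("board corners",[P(u,6)[:2] for u in [(155,189),(198,190),(195,280),(150,279)]])
print("sticks",[P(u,21)[:2] for u in [(173,217),(171,231),(177,248),(171,266)]])
print("basket",[P(u,50)[:2] for u in [(356,195),(411,191),(424,268),(366,273)]])
print("vise block",P((233,191),75), "viseendjaw",P((224,186),84),"crank hub",P((284,213),72))
print("knob",tri(t,(291,229),s,(243,184)))
print("knob ends",tri(t,(303,236),s,(236,181)),tri(t,(278,222),s,(249,187)))
print("base",P((243,205),16))
print("bottles foot",[tri(t,u,s,v) for u,v in [((366,127),(102,172)),((403,137),(133,183))]])
im=cv2.imread("pics/top0.png"); h=cv2.cvtColor(im,cv2.COLOR_BGR2HSV)
for u in [(173,217),(233,191),(160,200),(240,230)]: print(u,h[u[1],u[0]])
E
```

```text
board corners [array([632. , 379.1]), array([629.7, 247.4]), array([360.5, 246.7]), array([362.5, 378.3])]
sticks [array([543.6, 316.5]), array([501.8, 320.4]), array([452. , 300.4]), array([400. , 315.4])]
basket [array([ 607.7, -222.7]), array([ 620.7, -384.6]), array([ 398.5, -404.6]), array([ 383.6, -240.5])]
vise block [611.9 136.2  75. ] viseendjaw [624.4 161.6  84. ] crank hub [549.5  -9.7  72. ]
knob (array([499.9, -16.1,  84.6]), np.float64(23.758500873317217))
knob ends (array([480.4, -46.4,  78.8]), np.float64(30.663624355266098)) (array([519.8,  14. ,  90.9]), np.float64(10.671113920536008))
base [582.1 108.9  16. ]
bottles foot [(array([ 759.9, -237.9,  233.4]), np.float64(66.3841610321893)), (array([ 714.8, -266.3,  199.9]), np.float64(83.535177592634))]
(173, 217) [ 17 122 252]
(233, 191) [ 13 150 231]
(160, 200) [ 30  11 255]
(240, 230) [ 10 155 123]
```

```bash
python3 - <<'E'
from h import *
np.set_printoptions(precision=1,suppress=True)
bot.move_ptp([550,40,230],[np.pi,0,np.radians(66)])
cm,im=wrist("w1.png"); np.save("cm1.npy",cm,allow_pickle=True)
print(bot.get_state()["t"],bot.get_state()["qpos"],cm)
big=cv2.resize(im[:, :],None,fx=1.55,fy=1.55,interpolation=cv2.INTER_CUBIC); cv2.imwrite("pics/w1b.png",big)
E
```

```text
2.425 [-0.1  0.3 -0.1  1.1 -0.   1.9] {'K': array([[309.8,   0. , 255.5],
       [  0. , 309.8, 197.2],
       [  0. ,   0. ,   1. ]]), 'position': array([579.5, 106.9, 398.3]), 'rotation': array([-0.3, -0. , -0.4])}
```

View pics/w1b.png

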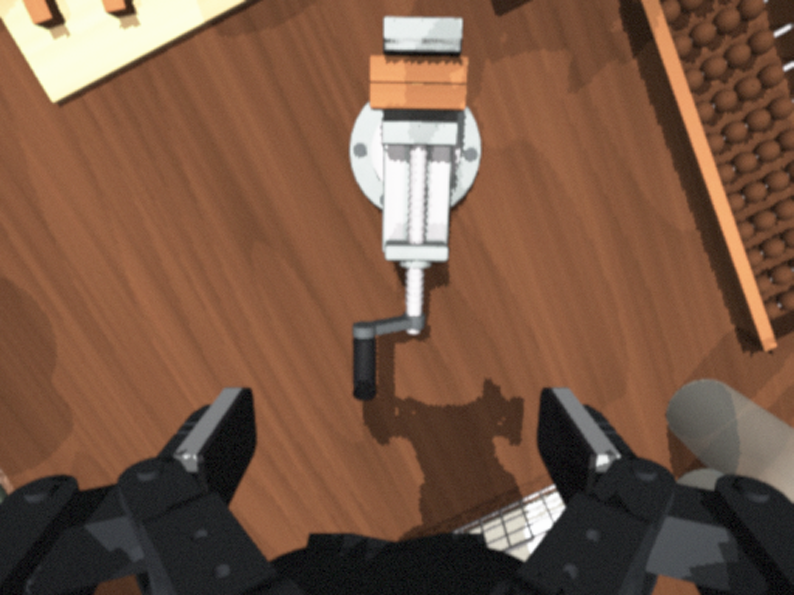

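```bash
python3 - <<'E'
from h import *
np.set_printoptions(precision=1,suppress=True)
cm=np.load("cm1.npy",allow_pickle=True).item()
P=lambda u,v,z:px2w(cm,(u/1.55,v/1.55),z)[:2]
# block corners, fixed jaw top, bracket top(86), hub end
B=[P(*p,75) for p in [(370,56),(467,57),(468,108),(371,107)]]
print("block",np.array(B),np.linalg.norm(B[0]-B[1]),np.linalg.norm(B[1]-B[2]))
J=[P(*p,84) for p in [(384,17),(462,17),(462,40),(384,40)]]
br=[P(*p,86) for p in [(386,246),(447,246),(447,258),(386,258)]]
hub=P(414,320,72); base=P(415,151,16)
fj=(J[2]+J[3])/2; bc=(br[0]+br[1])/2
d=fj-bc; print("fj",fj,"bracket front",bc,"len(115)",np.linalg.norm(d),"yaw",np.degrees(np.arctan2(d[1],d[0])),"hub",hub,"base",base)
e=J[0]-J[1]; print("yaw jaws",np.degrees(np.arctan2(e[1],e[0]))-90, "yaw block",[np.degrees(np.arctan2(*(x[::-1])))-90 for x in (B[0]-B[1],B[3]-B[2])])
yaw=np.arctan2(d[1],d[0]);ux=np.array([np.cos(yaw),np.sin(yaw)])
print("origin est",fj-55*ux, bc+60*ux, "blockc",np.mean(B,0))
for z in (62,72,82): 
  for p in [(365,338),(365,397),(365,368)]:
    k=P(*p,z)-(fj-55*ux); print(z,p,k@ux,k@np.array([-ux[1],ux[0]]))
E
```

```text
block [[590.6 170.1]
 [644.3 145.5]
 [634.2 118.4]
 [579.  143.7]] 59.04011804025304 28.915525216528167
fj [622.3 163.3] bracket front [570.5  53.7] len(115) 121.23396385433526 yaw 64.74100363058744 hub [547.3   3.1] base [596.3 108.7]
yaw jaws 65.89073701213857 yaw block [np.float64(65.35521605433772), np.float64(65.33781745381648)]
origin est [598.8 113.6] [596.1 107.9] blockc [612.  144.4]
62 (365, 338) -139.9805401309932 35.0553702771662
62 (365, 397) -188.6438632969915 34.98022028635665
62 (365, 368) -164.26207515910994 35.01787269139754
72 (365, 338) -136.24330006665429 34.44731135753535
72 (365, 397) -183.45948688468678 34.37439615621766
72 (365, 368) -159.80275757031328 34.41092886452642
82 (365, 338) -132.50606000231537 33.8392524379045
82 (365, 397) -178.27511047238215 33.76857202607864
82 (365, 368) -155.3434399815166 33.803985037655295
```

```bash
cat >> h.py <<'E'
YAW=np.radians(65.3); O=np.array([596.,108.5,0.])
UX=np.array([np.cos(YAW),np.sin(YAW),0]);UY=np.array([-UX[1],UX[0],0])
def V(x,y,z): return O+x*UX+y*UY+np.array([0,0,z])
DOWN=[np.pi,0,YAW]
def knob(q): return V(55-(30.2-10*q/(2*np.pi))-168,-40*np.sin(q),72+40*np.cos(q))
E
python3 - <<'E'
from h import *
np.set_printoptions(precision=1,suppress=True)
cm=np.load("cm1.npy",allow_pickle=True).item()
t=imaging.camera_model("top"); s=imaging.camera_model("scene")
for q in (-1.5,-1.3,-1.1,-.9,-.7): k=knob(q); print(q,k,w2px(cm,k)*1.55,w2px(t,k),w2px(s,k))
print("proj jaw/base/hub/bracket",[w2px(cm,V(*p))*1.55 for p in [(55,23,84),(55,-23,84),(0,0,16),(-120,0,72),(-60,23,86),(-60,-23,86)]])
k=knob(-1.0)
for z in (60,28,32): print(solve_ik(k+[0,0,z-19],DOWN))
E
python3 - <<'E'
import cv2
im=cv2.imread("pics/scene0.png")[165:255,215:325]; cv2.imwrite("pics/s0c.png",cv2.resize(im,None,fx=6,fy=6,interpolation=cv2.INTER_CUBIC))
E
```

```text
-1.5 [498.9  -7.1  74.8] [358.7 359.3] [283.3 230.6] [242.  186.6]
-1.3 [500.3  -7.4  82.7] [359.7 363.2] [283.6 229.8] [241.8 184.5]
-1.1 [503.   -8.3  90.1] [363.1 367.1] [284.2 228.5] [241.2 182.8]
-0.9 [507.1  -9.8  96.9] [368.8 370.8] [284.9 226.8] [240.2 181.5]
-0.7 [512.3 -11.8 102.6] [376.6 373.9] [285.8 224.6] [239.  180.7]
proj jaw/base/hub/bracket [array([382.1,  50.4]), array([460.1,  51.3]), array([414.7, 151.4]), array([414.1, 325.2]), array([381.7, 244.9]), array([452. , 245.7])]
[-0.2  0.3 -0.4  0.8  0.   1.8]
[-0.2  0.3 -0.5  0.8  0.   1.8]
[-0.2  0.3 -0.5  0.8  0.   1.8]
```

View pics/s0c.png

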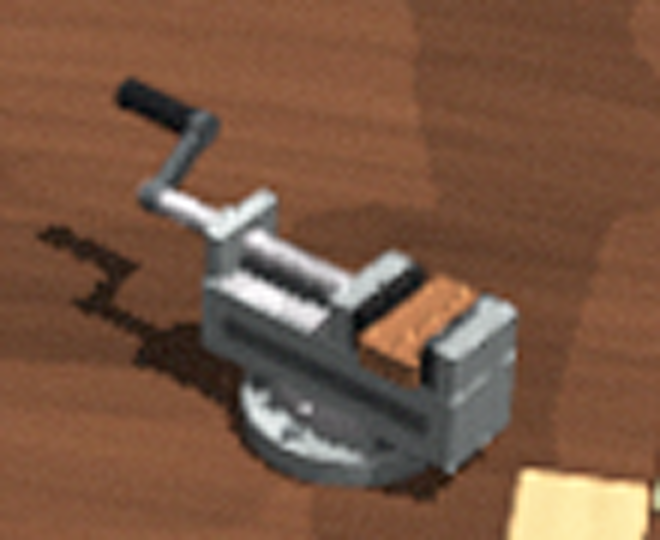

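```bash
cat >> h.py <<'E'
OFF=V(-4,0,-14)-O
def crank(q0,q1,step=20,v=150,log=True,stop=None):
    n=max(1,int(np.ceil(abs(q1-q0)/np.radians(step))))
    F=[]
    for q in np.linspace(q0,q1,n+1)[1:]:
        bot.movel(knob(q)+OFF,max_speed=v)
        f=bot.get_state()["contact_force"]
        tang=-UY*np.cos(q)-np.array([0,0,1])*np.sin(q)
        F.append((f@tang,np.linalg.norm(f)))
        if stop and stop(q,F): break
    if log: print("crank",q,"t",bot.get_state()["t"],np.round(F[::max(1,n//12)],1).tolist())
    return q,F
E
python3 - <<'E'
from h import *
np.set_printoptions(precision=1,suppress=True)
q=-1.03
bot.grip(0.6,40)
bot.move_ptp(knob(q)+OFF+[0,0,70],DOWN)
bot.movel(knob(q)+OFF); s=bot.get_state(); print(s["t"],s["contact_force"])
bot.grip(0.0,40); s=bot.get_state(); print(s["t"],s["contact_force"],s["opening"],s["gripper_force"])
crank(q,q-np.pi/2)
s=bot.get_state(); print(s["opening"],s["gripper_force"],s["tcp_pos"])
E
```

```text
3.9833 [ 0.5 -0.7  1. ]
4.5167 [ 0.3  0.5 -0.2] -2.6060529443306207e-05 0.0
crank -2.600796326794897 t 5.7667 [[-0.2, 0.9], [-0.9, 1.3], [0.2, 0.8], [-0.3, 1.1], [0.2, 0.2]]
-0.001881056042594542 0.11285700369626284 [514.1 -20.4  24. ]
```

```bash
python3 - <<'E'
from h import *
bot.movel(bot.get_state()["tcp_pos"]+[0,0,150],max_speed=300)
cm,im=wrist(); np.save("cm2.npy",cm,allow_pickle=True); print(cm["position"],bot.get_state()["tcp_pos"])
s=imaging.capture("scene")[140:255,200:325]
a=cv2.resize(im,(512,384)); b=cv2.resize(s,(280,258),interpolation=cv2.INTER_CUBIC)
c=np.zeros((384,792,3),np.uint8); c[:,:512]=a; c[:258,512:]=b; cv2.imwrite("pics/c2.png",c)
E
```

```text
[543.66679351  47.23329671 342.70268937] [512.91960557 -20.06437279 173.2754334 ]
```

View pics/c2.png

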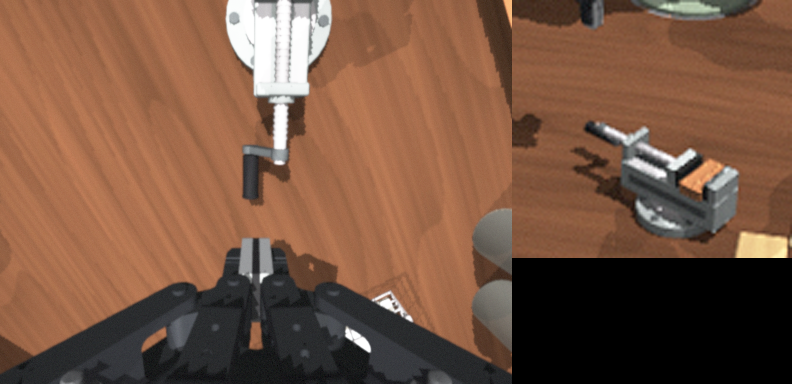

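```bash
python3 - <<'E'
from h import *
np.set_printoptions(precision=1,suppress=True)
cm=np.load("cm2.npy",allow_pickle=True).item(); s=imaging.camera_model("scene")
for q in np.arange(-2.6,-.9,.2):
    k=knob(q); print("%.1f"%q,k,w2px(cm,k),w2px(cm,k-22*UX),w2px(s,k))
E
```

```text
-2.6 [515.7 -16.7  37.7] [256.6 177.4] [256.6 198.3] [237.5 199.9]
-2.4 [510.  -13.8  42.5] [250.2 178.2] [250.3 199.4] [239.  197.6]
-2.2 [505.3 -11.3  48.5] [244.6 179.2] [244.8 200.8] [240.2 195.2]
-2.0 [501.8  -9.3  55.4] [240.1 180.6] [240.4 202.6] [241.2 192.6]
-1.8 [499.6  -7.9  62.9] [237.  182.1] [237.4 204.7] [241.8 190.1]
-1.6 [498.8  -7.2  70.8] [235.3 183.9] [235.8 207. ] [242.  187.7]
-1.4 [499.4  -7.2  78.8] [235.4 185.7] [235.9 209.4] [242.  185.5]
-1.2 [501.5  -7.8  86.5] [237.3 187.6] [237.8 211.9] [241.5 183.6]
-1.0 [504.9  -9.   93.6] [241.2 189.4] [241.6 214.3] [240.7 182.1]
```

```bash
sed -i 's/OFF=V(-4,0,-14)-O/OFF=V(-3,0,-20)-O/' h.py; python3 - <<'E'
from h import *
np.set_printoptions(precision=1,suppress=True)
q=-2.4
bot.grip(0.6,40)
bot.movel(knob(q)+OFF+[0,0,50],max_speed=250)
bot.movel(knob(q)+OFF); s=bot.get_state(); print(s["t"],s["contact_force"])
bot.grip(0.0,40); s=bot.get_state(); print(s["t"],s["contact_force"],s["opening"],s["gripper_force"])
if s["opening"]>.1:
    crank(q,q-np.pi/2)
    s=bot.get_state(); print(s["opening"],s["gripper_force"],s["tcp_pos"])
else:
    c=imaging.capture("scene")[140:255,200:325]; cv2.imwrite("pics/s3.png",cv2.resize(c,None,fx=4,fy=4))
E
```

```text
8.1 [ 0.6 -0.5 -0.3]
8.6417 [-0.4 -0.8  5.1] 0.0004521358685653199 2.883683480322361
```

View pics/s3.png

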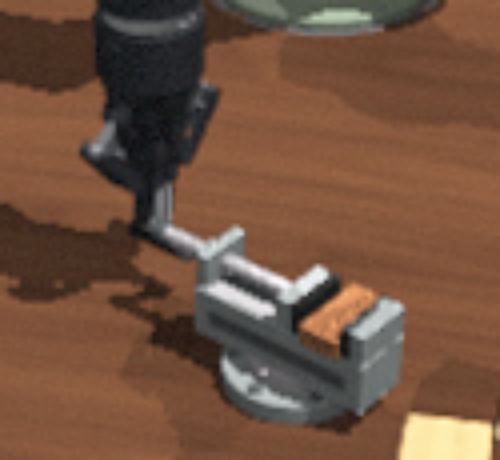

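```bash
python3 - <<'E'
from h import *
cm,im=wrist(); np.save("cm3.npy",cm,allow_pickle=True)
s=bot.get_state(); print(s["tcp_pos"],s["opening"],s["contact_force"],s["gripper_force"])
bot.grip(.6); bot.movel(s["tcp_pos"]+[0,0,130],max_speed=300)
cm,im2=wrist(); np.save("cm4.npy",cm,allow_pickle=True)
c=np.hstack([im[60:384,60:440],im2[60:384,60:440]]); cv2.imwrite("pics/c4.png",c)
E
```

```text
[509.84254463 -16.74032532  23.3417584 ] 0.0017452046234912625 [0.12765566 0.07314637 5.33637755] 2.891171872615814
```

View pics/c4.png

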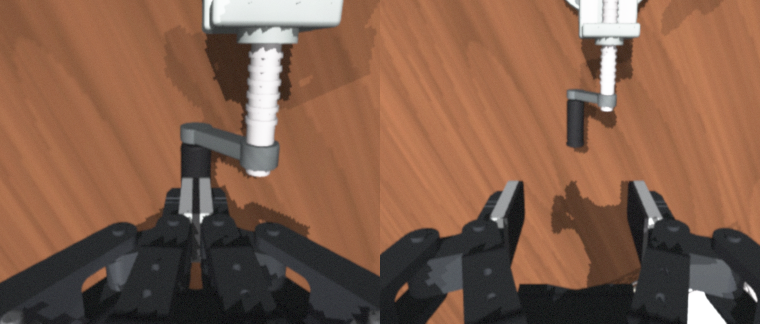

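```bash
python3 - <<'E'
from h import *
np.set_printoptions(precision=1,suppress=True)
c3=np.load("cm3.npy",allow_pickle=True).item();c4=np.load("cm4.npy",allow_pickle=True).item()
def rel(p): d=p-O; return d@UX,d@UY,p[2]
for n,a,b in [("knob/arm",(255,207),(255,160)),("screw tip",(319,231),(288,168)),("bracket-collar mid",(327,93),(290,97))]:
    p,r=tri(c3,a,c4,b); print(n,p,np.round(rel(p),1),r)
for q in np.arange(-2.8,-1.,.2):
    k=knob(q); print("%.1f"%q,w2px(c4,k+22*UX),w2px(c4,k-22*UX), w2px(c3,k+22*UX))
E
```

```text
knob/arm [520.8   9.1  53.9] [-121.8   26.8   53.9] 0.36990123157543053
screw tip [543.4  -5.1  74.2] [-125.1    0.3   74.2] 1.1522643928391714
bracket-collar mid [567.9  43.8  62.6] [-70.5  -1.5  62.6] 1.7816087292696816
-2.8 [269.1 160.6] [268.5 205.2] [280.4 202.3]
-2.6 [261.5 160.8] [261.2 206. ] [267.1 203.7]
-2.4 [254.5 161.4] [254.6 207.3] [254.9 206. ]
-2.2 [248.6 162.2] [248.9 209. ] [244.  209.2]
-2.0 [243.8 163.3] [244.3 211.1] [234.9 213.3]
-1.8 [240.4 164.5] [241.1 213.5] [228.  218.4]
-1.6 [238.7 165.9] [239.6 216.2] [223.9 224.3]
-1.4 [238.9 167.4] [239.8 219.2] [223.4 231. ]
-1.2 [241.2 168.9] [241.9 222.1] [227.1 238.3]
```

```bash
python3 - <<'E'
from h import *
np.set_printoptions(precision=1,suppress=True)
c3=np.load("cm3.npy",allow_pickle=True).item()
tcp=np.array([509.84,-16.74,23.34])
for d in (0,10,19,27,40,60): print(d,w2px(c3,tcp+[0,0,d]), w2px(c3,tcp+[0,0,d]+11*UX))
k=knob(-2.4); print("knob top ends",w2px(c3,k+[0,0,8]),w2px(c3,k-22*UX+[0,0,8]),w2px(c3,k-22*UX))
s=bot.get_state(); print(s["tcp_pos"],Rn.from_euler("xyz",s["orientation"]).as_matrix())
E
```

```text
0 [256.7 235.8] [256.8 218.3]
10 [256.9 243.1] [256.9 224.7]
19 [257.  250.3] [257.  231.1]
27 [257.1 257.4] [257.1 237.4]
40 [257.3 270.6] [257.3 249. ]
60 [257.7 296. ] [257.7 271.7]
knob top ends [255.  252.6] [255.  290.8] [255.  282.4]
[509.2 -16.6 152.8] [[ 0.4  0.9 -0. ]
 [ 0.9 -0.4  0. ]
 [-0.  -0.  -1. ]]
```

```bash
python3 - <<'E'
from h import *
np.set_printoptions(precision=1,suppress=True)
p=np.array([420,60,60.])
bot.movel([509,-16,160]); bot.movel([420,60,60],max_speed=250)
for g in (0.0,.7):
    bot.grip(g,40)
    bot.movel([420,60,40],max_speed=250)
    r=bot.movel([420,60,-32],max_speed=40,threshold=4); s=bot.get_state(); print(g,r,s["tcp_pos"],s["contact_force"],s["opening"],s["t"])
    bot.movel([420,60,40],max_speed=250)
E
```

```text
0.0 True [419.9  60.  -25.6] [-0.9  0.5  7.7] -0.00288501721125427 13.1833
0.7 True [420.   60.  -30.6] [-1.1  0.6  6.7] 0.7010165752715927 16.1
```

```bash
sed -i 's/OFF=V(-3,0,-20)-O/OFF=V(-3,0,-43)-O/' h.py; python3 - <<'E'
from h import *
np.set_printoptions(precision=1,suppress=True)
q=-2.4
bot.grip(0.6,40)
bot.movel(knob(q)+OFF+[0,0,70],max_speed=250)
bot.movel(knob(q)+OFF); s=bot.get_state(); print(s["t"],s["contact_force"])
bot.grip(0.0,40); s=bot.get_state(); print(s["t"],s["contact_force"],s["opening"],s["gripper_force"])
if s["opening"]>.1:
    crank(q,q-np.pi/2)
    s=bot.get_state(); print(s["opening"],s["gripper_force"],s["tcp_pos"])
E
```

```text
18.0333 [0.  0.2 0.1]
18.4417 [0.3 0.3 5.2] 0.17162984323656982 39.01135504245758
crank -3.9707963267948965 t 19.6917 [[-4.6, 6.4], [-3.6, 9.8], [-2.2, 17.3], [-2.7, 15.7], [-3.2, 12.0]]
0.17077335212325703 41.60044491291046 [557.3 -41.3   2.3]
```

```bash
python3 - <<'E'
from h import *
np.set_printoptions(precision=1,suppress=True)
chk=lambda q,F: not .12<bot.get_state()["opening"]<.23
q,_=crank(-2.4-np.pi/2,-28.8,stop=chk)
s=bot.get_state(); print(s["opening"],s["gripper_force"],s["tcp_pos"],s["t"])
E
```

```text
crank -28.8 t 37.6917 [[-3.8, 7.0], [1.4, 16.2], [-4.7, 6.0], [-3.8, 7.1], [0.7, 15.5], [-5.1, 5.9], [-3.8, 8.3], [-0.2, 13.9], [-5.2, 7.2], [-4.0, 8.4], [-0.7, 13.5], [-4.7, 6.7]]
0.16773181957956543 43.89646232128143 [532.6 -73.6  -4.3] 37.6917
```

```bash
python3 - <<'E'
from h import *
np.set_printoptions(precision=1,suppress=True)
st=lambda m:(lambda s:print(m,round(s["t"],1),s["tcp_pos"],s["contact_force"],round(s["opening"],3),round(s["gripper_force"],1)))(bot.get_state())
k=bot.get_state()["tcp_pos"]
bot.grip(.5,40); bot.movel(k+[0,0,120],max_speed=300); 
bot.grip(1.0); bot.movel(V(40,0,120),max_speed=300)
bot.movel(V(40,0,24),max_speed=120); st("down")
bot.grip(0.0,50); st("grip")
bot.movel(V(40,0,120),max_speed=150); st("up")
b=np.radians(95)
bot.movel([500,-310,110],rot=[np.pi,0,b],max_speed=300); st("over basket")
cm,im=wrist("w5.png"); np.save("cm5.npy",cm,allow_pickle=True)
E
```

```text
down 41.0 [613.5 144.7  24.8] [ 1.3 -0.   0.5] 1.002 0.0
grip 41.4 [613.7 145.   25.3] [ 0.3 -0.1  6.3] 0.689 54.9
up 42.2 [611.9 144.8 119. ] [-0.   0.  -0.9] 0.688 54.2
over basket 43.9 [ 500.  -309.   109.8] [-0.4 -0.7  0.2] 0.689 54.2
```

View pics/w5.png

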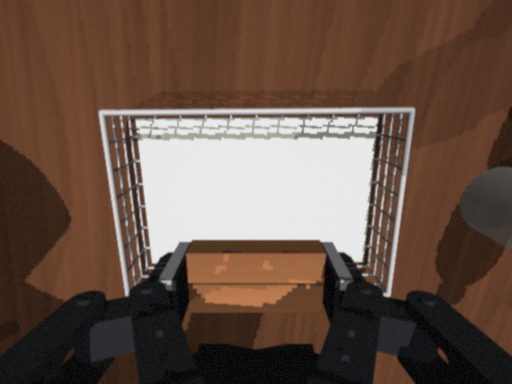

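```bash
python3 - <<'E'
from h import *
np.set_printoptions(precision=1,suppress=True)
st=lambda m:(lambda s:print(m,round(s["t"],1),s["tcp_pos"],s["contact_force"],round(s["opening"],3),round(s["gripper_force"],1)))(bot.get_state())
cm=np.load("cm5.npy",allow_pickle=True).item()
C=np.array([px2w(cm,u,50)[:2] for u in [(102,113),(413,109),(390,295),(127,293)]]); c=C.mean(0); print(C,c)
d=C[0]-C[1]; print("yaw",np.degrees(np.arctan2(d[1],d[0])))
c=(c+[500,-313])/2
rot=[np.pi,0,np.radians(95)]
bot.movel([c[0],c[1],90],rot=rot); 
bot.movel([c[0],c[1],-23],max_speed=120,threshold=5); st("in")
bot.grip(.85); st("rel")
bot.movel([c[0],c[1],110],max_speed=250)
bot.movel([c[0]-20,c[1],190],max_speed=250)
bot.grip(1.0)
cm,im=wrist(); 
h=cv2.cvtColor(im,cv2.COLOR_BGR2HSV); m=cv2.inRange(h,(5,90,150),(22,255,255)); m[250:]=0
cs=max(cv2.findContours(m,0,2)[0],key=cv2.contourArea,default=None)
r=cv2.minAreaRect(cs); print("block px",r, px2w(cm,r[0],19))
# board look
bot.movel([470,60,200],rot=[np.pi,0,np.radians(90)],max_speed=350)
bot.movel([480,285,200],rot=[np.pi,0,np.radians(0)],max_speed=350)
cm,im=wrist("w6.png"); np.save("cm6.npy",cm,allow_pickle=True); st("board")
E
```

```text
[[ 385.3 -250.1]
 [ 604.9 -228.1]
 [ 620.6 -379. ]
 [ 398.6 -396.5]] [ 502.3 -313.4]
yaw -174.26970387759954
in 45.3 [ 501.8 -313.7  -22.2] [-0.2 -0.3 -0.2] 0.689 54.2
rel 45.6 [ 501.5 -313.5  -22.4] [0.6 0.1 0.3] 0.849 0.0
block px ((274.5, 177.5), (25.0, 53.0), 90.0) [ 501.8 -314.    19. ]Traceback (most recent call last):
  File "<stdin>", line 21, in <module>
bench.IKError: the arm cannot follow that straight line within its joint ranges
```

```bash
python3 - <<'E'
from h import *
bot.movel(bot.get_state()["tcp_pos"]+[0,0,30],max_speed=250)
bot.move_ptp([440,300,170],[np.pi,0,0])
cm,im=wrist("w6.png"); np.save("cm6.npy",cm,allow_pickle=True); s=bot.get_state(); print(s["t"],s["qpos"])
E
```

```text
52.1333 [ 4.59583832e-01  3.21125944e-01 -2.95455254e-01  9.54129086e-01
 -2.57212586e-05 -2.68170548e+00]
```

View pics/w6.png

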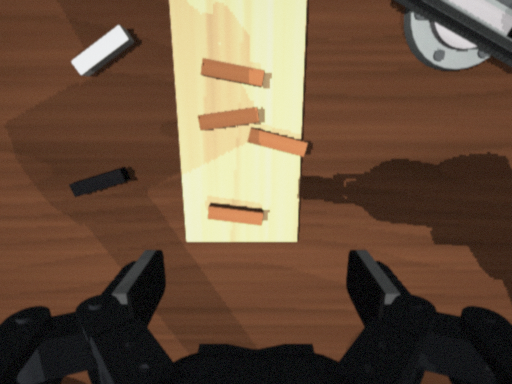

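```bash
cat >> h.py <<'E'
VIEW=([553,300,170],[np.pi,0,np.pi])
def st(m):
    s=bot.get_state(); print(m,round(s["t"],1),np.round(s["tcp_pos"],1),np.round(s["contact_force"],1),round(s["opening"],3),round(s["gripper_force"],1)); return s
def sticks(cm,im):
    h=cv2.cvtColor(im,cv2.COLOR_BGR2HSV); m=cv2.inRange(h,(5,120,140),(16,255,255))
    # keep only what lies on or by the board
    poly=np.array([w2px(cm,(x,y,6)) for x,y in [(350,215),(640,215),(640,400),(350,400)]],np.int32)
    r=np.zeros_like(m); cv2.fillPoly(r,[poly],255); m=cv2.morphologyEx(m&r,cv2.MORPH_OPEN,np.ones((3,3)))
    out=[]
    for c in cv2.findContours(m,cv2.RETR_EXTERNAL,cv2.CHAIN_APPROX_NONE)[0]:
        if cv2.contourArea(c)<250: continue
        P=np.array([px2w(cm,p[0],21)[:2] for p in c],np.float32)
        (cx,cy),(a,b),_=r=cv2.minAreaRect(P); bx=cv2.boxPoints(r)
        e=[bx[1]-bx[0],bx[2]-bx[1]]; e=max(e,key=np.linalg.norm)
        ang=np.arctan2(e[1],e[0])%np.pi   # long axis direction 0..pi
        out.append((cx,cy,np.degrees(ang),max(a,b),min(a,b)))
    return sorted(out,key=lambda o:-o[0])
def pick(s,off):
    cx,cy,ang=s[:3]; yaw=np.radians(ang)+np.pi/2   # tool y along the stick, yaw near pi
    p=np.array([cx+off*np.cos(yaw),cy+off*np.sin(yaw)]); rot=[np.pi,0,yaw]
    bot.grip(1.0,40)
    bot.move_ptp([*p,50],rot)
    if bot.movel([*p,-21],max_speed=120,threshold=6): st("HIT"); 
    bot.grip(0,50); st("grip")
    bot.movel([*p,60],max_speed=200); return st("lift")
PROT=[np.pi,0,YAW+np.pi]
def place(x,off):
    p=lambda z:V(x-off,0,z)
    bot.move_ptp(p(110),PROT); s=st("above vise")
    if not .6<s["opening"]<.76: print("LOST"); return False
    hit=bot.movel(p(33.5),max_speed=100,threshold=8); st("placed hit=%s"%hit)
    bot.grip(.82); bot.movel(p(110),max_speed=250); return True
E
python3 - <<'E'
from h import *
bot.move_ptp(*VIEW); cm,im=wrist("w7.png"); np.save("cm7.npy",cm,allow_pickle=True)
for s in sticks(cm,im): print(np.round(s,1))
cm=np.load("cm6.npy",allow_pickle=True).item()
for s in sticks(cm,cv2.imread("pics/w6.png")): print("w6",np.round(s,1))
st("")
E
```

```text
[542.6 323.3  78.6  59.   14.4]
[499.4 328.4  97.9  59.2  15.1]
[476.5 279.2  75.7  59.5  14.5]
[397.3 323.6  82.5  59.4  14.5]
w6 [542.4 323.3  79.3  59.2  14.7]
w6 [499.6 328.3  97.5  59.2  14.7]
w6 [476.9 278.9  74.4  59.8  15.1]
w6 [397.8 323.5  82.4  58.9  14.2]
 54.8 [552.9 300.  170. ] [-0.2 -1.2 -1.1] 0.997 0.0
```

```bash
python3 - <<'E'
from h import *
cm=np.load("cm7.npy",allow_pickle=True).item(); L=sticks(cm,cv2.imread("pics/w7.png"))
pick(L[1],-2.5)
place(46.5,-2.5)
# look at it from above (camera lies on -x side)
bot.movel(V(75,0,170),max_speed=250); cm,im=wrist("w8.png"); np.save("cm8.npy",cm,allow_pickle=True)
bot.move_ptp(*VIEW); cm,im=wrist()
for s in sticks(cm,im): print(np.round(s,1))
st("")
E
```

```text
grip 56.7 [503.  329.2 -19.6] [-1.3 -1.4  5.8] 0.684 53.6
lift 57.2 [501.7 328.6  59.7] [-0.9  0.1 -0.1] 0.682 53.5
above vise 58.5 [615.4 153.3 108.7] [-0.   0.6 -0.1] 0.681 53.5
placed hit=True 59.2 [614.7 153.   34.3] [-1.3 -0.8  4.9] 0.681 56.4
[542.6 323.2  78.6  59.2  14.6]
[476.5 279.1  75.8  59.4  14.3]
[397.3 323.6  82.5  59.3  14.5]
 61.7 [553.  299.4 169.4] [ 0.3  0.2 -0.1] 0.818 0.0
```

View pics/w8.png

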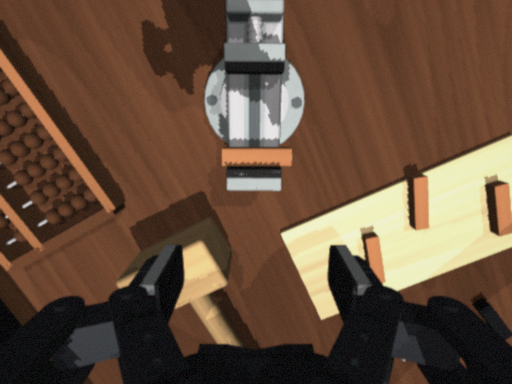

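```bash
python3 - <<'E'
from h import *
cm=np.load("cm8.npy",allow_pickle=True).item(); im=cv2.imread("pics/w8.png")
h=cv2.cvtColor(im,cv2.COLOR_BGR2HSV)
m=cv2.inRange(h,(5,120,140),(16,255,255)); m[:140]=0;m[172:]=0;m[:,:200]=0;m[:,310:]=0
P=np.array([px2w(cm,(x,y),75)[:2] for y,x in np.argwhere(m)],np.float32); r=cv2.minAreaRect(P); d=np.array([*r[0],0])-O; print("stick",r,d@UX,d@UY)
g=(h[...,1]<70)&(h[...,2]>70)
for row,z in [(50,84),(53,84),(182,84),(186,84),(8,86)]:
    c=np.where(g[row,200:310])[0]+200; e=[(px2w(cm,(u,row),z)-O)@UY for u in (c[0]-.5,c[-1]+.5)]; print(row,c[0],c[-1],np.round(e,1),np.mean(e))
E
```

```text
stick ((613.3685302734375, 151.75791931152344), (14.570709228515625, 60.516807556152344), 65.2797622680664) 46.55791035889688 2.296608376390995
50 224 285 [-22.6  23.8] 0.6094762129680209
53 224 285 [-22.7  23.9] 0.6080407626085105
182 226 281 [-23.9  23.3] -0.30558249338677257
186 226 281 [-24.   23.4] -0.31118801298809196
8 226 283 [-20.2  21.5] 0.6255936201537011
```

```bash
sed -i 's/p=lambda z:V(x-off,0,z)/p=lambda z:V(x-off,-1.8,z)/' h.py; cat >> h.py <<'E'
def row(fn=None):
    bot.movel(V(75,0,170),max_speed=250); cm,im=wrist(fn)
    h=cv2.cvtColor(im,cv2.COLOR_BGR2HSV); m=cv2.inRange(h,(5,110,110),(18,255,255))
    r=np.zeros_like(m); cv2.fillPoly(r,[np.array([w2px(cm,V(x,y,75)) for x,y in [(56,-45),(56,45),(-30,45),(-30,-45)]],np.int32)],255); m&=r
    for c in cv2.findContours(m,0,1)[0]:
        if cv2.contourArea(c)<150: continue
        P=np.array([[(px2w(cm,p[0],75)-O)@UX,(px2w(cm,p[0],75)-O)@UY] for p in c],np.float32)
        (a,b),sz,an=cv2.minAreaRect(P); print("row: x %.1f y %.1f"%(a,b),np.round(sz,1),round(an,1),"y range",P[:,1].min(),P[:,1].max())
E
python3 - <<'E'
from h import *
st("go")
for x in (29.5,12.5):
    bot.move_ptp(*VIEW); cm,im=wrist(); L=sticks(cm,im); print(np.round(L,1).tolist())
    pick(L[0] if x>20 else L[0],3)
    if not place(x,3): break
    row("w9_%d.png"%x)
st("")
E
```

```text
go 61.7 [553.  299.4 169.4] [ 0.3  0.2 -0.1] 0.818 0.0
[[542.6, 323.1, 78.4, 59.2, 14.4], [476.8, 279.1, 74.6, 59.6, 15.2], [397.3, 323.5, 82.5, 59.3, 14.5]]
grip 63.9 [540.8 324.2 -19.4] [ 0.  -0.5  5.5] 0.683 54.0
lift 64.5 [539.4 323.7  59.7] [0.4 0.3 0.8] 0.686 53.4
above vise 66.0 [608.  132.1 109.1] [-0.1 -0.1 -0.9] 0.684 53.4
placed hit=True 66.7 [607.2 131.9  34.6] [-0.9  0.1  5.4] 0.683 54.0
row: x 38.7 y 1.4 [63.7 32.8] 90.0 y range -30.408989 33.233475
row: x 15.0 y -38.6 [14.7 82. ] 89.7 y range -46.171696 -31.425394
[[476.8, 279.0, 74.8, 59.4, 14.9], [397.4, 323.6, 82.5, 59.4, 14.4]]
grip 71.3 [474.9 280.2 -19.6] [-0.7 -1.   6.2] 0.688 53.4
lift 71.8 [473.8 279.8  59.9] [-0.5  0.2 -0.7] 0.686 53.5
above vise 73.3 [600.8 116.6 109. ] [-0.8  0.5 -0. ] 0.685 53.4
placed hit=True 74.1 [600.1 116.5  34.4] [-2.  -0.   6.9] 0.68 54.1
row: x 38.5 y 2.1 [64.6 32.6] 89.0 y range -30.175604 34.177753
row: x 12.8 y -0.1 [58.2 14.3] 90.0 y range -29.2112 28.995987
row: x 15.0 y -40.5 [11.6 82. ] 89.4 y range -46.037003 -34.261364
 75.4 [625.5 175.7 167.5] [ 1.2 -0.4 -0.1] 0.822 0.0
```

```bash
python3 - <<'E'
from h import *
x=-4.5
bot.move_ptp(*VIEW); cm,im=wrist(); L=sticks(cm,im); print(np.round(L,1).tolist())
pick(L[0],3)
if place(x,3):
    for xs in (46,21,4):
        bot.grip(.9,20); bot.movel(V(xs,-1.8,70),max_speed=250); bot.movel(V(xs,-1.8,34),max_speed=120,threshold=8)
        bot.grip(0); st("squeeze"); bot.grip(.9); bot.movel(V(xs,-1.8,70),max_speed=250)
    row("w10.png")
st("")
E
```

```text
[[397.3, 323.5, 82.5, 59.4, 14.6]]
grip 78.9 [395.1 324.4 -19.7] [-2.  -1.1  5.5] 0.686 53.2
lift 79.5 [394.3 323.9  59.9] [ 0.2 -0.3 -0.9] 0.682 53.5
above vise 81.0 [593.7 101.4 109.1] [ 0.2  0.2 -0.3] 0.684 53.5
placed hit=True 81.8 [592.9 101.1  34.3] [-1.4  0.4  6.3] 0.683 54.1
squeeze 83.9 [617.9 149.5  35.4] [-0.5 -0.4  5.4] 0.694 22.2
squeeze 85.7 [607.3 127.   35. ] [ 0.8 -0.4  2.1] 0.697 22.2
squeeze 87.5 [600.2 111.5  35. ] [-0.   0.6  1.9] 0.694 22.2
row: x 38.2 y -0.3 [64.8 33. ] 89.0 y range -32.670784 31.81667
row: x 12.3 y -2.3 [58.8 15.1] 90.0 y range -31.710697 27.12405
row: x -4.4 y -2.2 [58.3 13.8] 90.0 y range -31.382515 26.908625
row: x 14.7 y -44.2 [10.1 82.3] 84.0 y range -46.02567 -35.0242
 88.8 [625.6 175.8 167.5] [-0.5  0.3 -0.5] 0.899 0.0
```

View pics/w10.png

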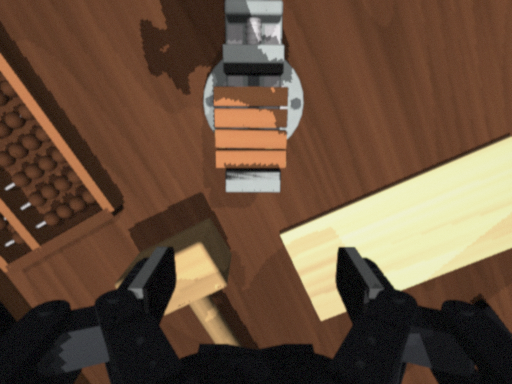

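```bash
python3 - <<'E'
from h import *
for xs in (46,21,3):
    bot.grip(.9,20); bot.movel(V(xs,.4,70),max_speed=250); bot.movel(V(xs,.4,34),max_speed=120,threshold=8)
    bot.grip(0); bot.grip(.9); bot.movel(V(xs,.4,70),max_speed=250)
row("w11.png")
q=-28.8
bot.grip(.5,40); bot.movel(V(0,0,150),max_speed=250)
bot.move_ptp(knob(q)+OFF+[0,0,110],DOWN)
bot.movel(knob(q)+OFF,max_speed=150); bot.grip(0,40); s=st("knob")
if .12<s["opening"]<.23:
    chk=lambda q,F: not .12<bot.get_state()["opening"]<.23
    q,F=crank(q,-20.,stop=chk); st("q %.2f"%q)
E
```

```text
row: x 46.9 y 1.0 [63.4 16.3] 89.9 y range -30.69772 32.67027
row: x 29.0 y 0.5 [60.9 15.7] 88.9 y range -30.096785 30.994234
row: x 12.3 y -0.2 [58.5 15.1] 90.0 y range -29.48879 29.015312
row: x -4.7 y -0.3 [14.2 59. ] 1.0 y range -29.71123 29.29191
row: x 14.8 y -43.1 [10.1 82.3] 85.6 y range -45.999325 -34.99852
knob 99.8 [534.1 -74.2  -4.8] [-2.2  0.7  6.1] 0.167 39.0
crank -20.0 t 106.3083 [[0.4, 5.4], [3.7, 5.6], [3.8, 5.1], [3.0, 6.9], [1.1, 11.9], [-1.3, 8.1], [4.4, 5.6], [4.3, 5.6], [4.1, 5.7], [3.3, 6.2], [1.5, 4.0], [3.5, 5.2], [3.2, 6.6]]
q -20.00 106.3 [487.8 -37.5  45.1] [-2.3  6.   5.6] 0.174 42.6
```

```bash
python3 - <<'E'
from h import *
def chk(q,F):
    o=bot.get_state()["opening"]
    return not .12<o<.23 or F[-1][0]>9
q,F=crank(-20.,-17.75,step=10,v=60,stop=chk,log=False); print(q,np.round(F,1).tolist())
s=st("end")
bot.grip(.5); bot.movel(s["tcp_pos"]+[0,0,120],max_speed=250)
bot.move_ptp(V(75,0,200),PROT); row("w12.png")
E
```

```text
-17.75 [[1.3, 8.0], [0.3, 8.1], [-1.4, 9.2], [-2.7, 12.2], [-4.3, 13.8], [-4.1, 12.1], [-3.3, 8.3], [-0.4, 5.1], [1.0, 4.1], [0.3, 4.6], [1.3, 3.7], [1.3, 3.8], [1.7, 3.4]]
end 109.8 [555.4 -64.9  46.9] [ 2.4  2.1 -1.2] 0.168 42.1
row: x 25.3 y 0.4 [63.  59.6] 89.9 y range -31.080385 31.84935
row: x 24.9 y -41.9 [62.   8.2] 0.1 y range -46.003708 -37.804684
```

View pics/w12.png

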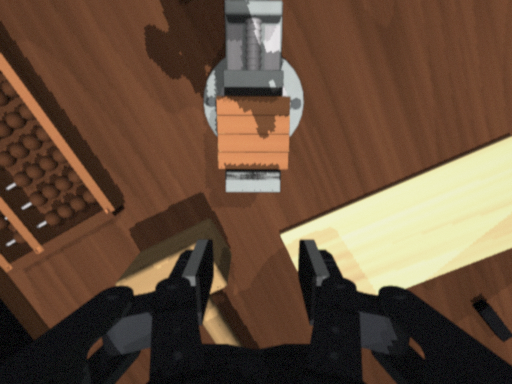

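```bash
python3 - <<'E'
from h import *
bot.grip(0,20); bot.movel(V(17,75,110),max_speed=250); bot.movel(V(17,75,39),max_speed=200)
for y in (38,):
    r=bot.movel(V(17,y,39),max_speed=25,threshold=8); s=st("push %s"%r); print((s["tcp_pos"]-O)@UY, s["contact_force"]@UY)
bot.movel(V(17,75,39),max_speed=150); bot.movel(V(17,75,120),max_speed=250); bot.grip(.9); row("w13.png")
E
```

```text
push True 116.3 [564.  141.7  38.3] [-0.7  1.6  0.7] 0.006 0.7
42.93902348960846 1.2933455221319359
row: x 25.4 y 1.2 [64.  59.7] 89.9 y range -30.861876 33.17781
row: x 14.3 y -43.5 [10.9 83.2] 85.1 y range -46.180466 -34.581295
```

```bash
python3 - <<'E'
import cv2,numpy as np
a,b=[cv2.resize(cv2.imread(f"pics/{n}.png")[60:200,205:305],None,fx=3.9,fy=3.9,interpolation=cv2.INTER_CUBIC) for n in ("w12","w13")]
cv2.imwrite("pics/cmp.png",np.hstack([a,b]))
E
```

```text
(no output)
```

View pics/cmp.png

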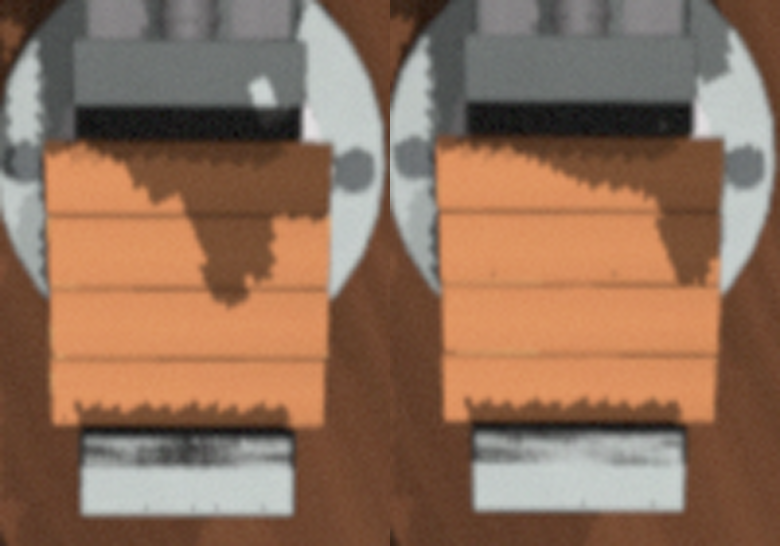

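```bash
python3 - <<'E'
from h import *
bot.dwell(.3); st("off"); print(bot.sign_off())
E
```

```text
off 118.8 [626.6 176.5 169.8] [ 0.9 -0.5  0.1] 0.899 0.0
the job is handed in; nothing more can be done
None
```

The job is handed in at 118.8 s: the glued block is in the basket, and the four loose sticks are clamped in the vise side by side, ends in line and centred on the jaws. The clamp force, about 70 N, is inferred from the crank angle because the force reading didn't clearly show the crank stiffening; the row didn't move when I pushed one stick with about 8 N.

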